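# Reset the tripped breaker under a push-latch lid

### The job

The breaker in the bench power box with the blue lid has tripped. With the fingertips only, gripping nothing and forcing nothing, gently press the blue lid to pop it fully open, push the orange reset button under it fully in, then push the lid down again until it latches and stays shut by itself. Leave the grey-lidded box shut and do not disturb anything else on the bench.

Things in the scene. Friction and masses are not known exactly. Their poses are not given: they have to be found in the camera images.
- blue_box: Fixed bench power box, blue lid, pale shell 180 long (x) x 150 wide x 70 tall. Origin: on the bench, 85 mm behind its front face, mid width; x points from front to hinge side, z up. Cheeks at y = +-66 to 75, z to 70; front lip z to 58; rear deck x = 61 to 95, z = 69. Under it: dark panel at z = 47, two sockets (z = 51) in its rear half, rocker switch (z = 53), latch block (z = 59) behind the lip.
- blue_lid (a joint): Blue lid's hinge angle (rad): about 0.01 latched shut, 1.6 fully open (upright), -0.055 pressed in to its stop. Push latch: a latched lid pressed to its stop and let go springs open in about 1 s (not while a finger is on it); an open lid pushed down its whole swing to the same stop and let go stays shut, else it springs open again. It switches at about -0.035 to -0.045.
- blue_press (a point): Centre of the pale thumb ring (22 mm) on the blue lid's top face, 110 mm from the hinge axis, 28 mm from the free front edge; moves with the lid, z out of its top face. Lid plate: 138 x 128 x 6 mm, with a steel tongue 35 mm long under its front; its top 72 mm above the bench when shut. The stop is 6 mm below; pressing here takes about 4 N to switch, and 2 to 6 N to swing the open lid down.
- blue_hinge (a point): Middle of the blue lid's hinge axis (along the box's y), 69 mm above the bench, at the box's x = 55; fixed on the box. The lid's top face lies 3 mm off the axis; shut, the lid reaches forward from it to the box's front face.
- blue_reset (a joint): Travel of the blue box's breaker button (m): 0 is out (tripped), 0.007 fully in (reset). It moves straight down, takes about 4 to 5 N, and stays where it is left.
- blue_button (a point): Centre of the top of the orange breaker button, 18 mm across in a 26 mm steel nut, at the box's x = -42, y = +36; 60 mm above the bench when out, 53 mm when in. Reached only with the lid open; 97 mm in front of the hinge axis, 30 mm from the nearer cheek, 37 mm from the front lip.
- grey_box: A second, fixed power box, the same in every way and with the same axes but with a grey lid. Not to be used.
- grey_lid (a joint): Grey lid's hinge angle (rad), as blue_lid, with the same push latch: about 0.01 latched shut, 1.6 open. Leave it shut.
- puck_black: Loose black resin specimen puck, 30 mm across, 20 mm tall; origin at the centre of its underside.
- puck_green: Loose green resin specimen puck, 30 mm across, 20 mm tall; origin at the centre of its underside.
- test_block: Loose steel hardness test block, disc 64 mm across, 16 mm tall; origin at the centre of its underside.
- caliper: Loose digital caliper lying flat, 230 mm long (its x), 14 mm tall, jaws to its -y; origin on the bench under the middle of its beam.
- wash_bottle: Loose white wash bottle with red cap and spout, 66 mm across, 190 mm tall; origin at the centre of its underside.
- loupe: Loose black standing loupe, 42 mm across, 45 mm tall; origin at the centre of its underside.
- indenter_case: Loose wooden indenter case, 90 (x) x 140 (y) x 45 mm; origin at the centre of its underside.

How it is judged:
By the outcome, as a careful person would: the job done as asked, in the order asked, and still so for the second after the job is handed in, with the robot touching nothing.
It also fails if it takes over 56 s, if anything falls off the work surface, if the arm or the gripper's body presses on something with over 40 N, if the wrist force passes 120 N, or if a joint passes its speed limit or range.

### The arm

A 6-joint arm with a two-finger parallel gripper is mounted at the origin on the work surface. World frame = base frame: x ahead of the robot, y to its left, z up, the work surface at z = 0. Lengths are in m, angles in rad, forces in N, time in s.
With the tool pointing down it reaches from about 0.375 to 0.975 m from the base axis. Payload 3.8 kg.
Tool frame: the origin (TCP) lies at the centre of the arm's flange, where the gripper is bolted on; the fingertips stand 173 mm ahead of it and the grasp point (between the pads) lies 155 mm ahead of it; z points along the fingers, y is the line along which they close (so a half turn about z gives the same grasp; the last joint's range is limited). The gripper opens to 85 mm and grips with 20 to 120 N. Pads are 22 mm wide; open, the fingers measure 114 mm over their backs; the gripper's body (76 mm by 85 mm) begins 54 mm behind the grasp point. The pads swing forward as they close: fully open they stand 13 mm farther back than shut.
Start: joints at [-1.194, 0.264, 1.604, -0, 1.274, -0.037], TCP at [0.271, -0.618, 0.405] pointing down, gripper open.
Joint ranges: [-2.63, 2.63], [-0.94, 2.18], [0.31, 2.57], [-1.31, 4.45], [0, 2.66], [-2.55, 2.55]. Speed limits (rad/s): [2.57, 2.57, 3.14, 3.14, 3.14, 3.14].

### API

Orientations are given as [roll, pitch, yaw] about the fixed x, y, z axes, in that order (R = Rz(yaw) Ry(pitch) Rx(roll)).
In Python, from plant import readout, cams, ticket gives the robot as it stands.
- The arm moves only by the tool drive_tool, never from a script. Its arguments are lists of equal length, an entry for each row: "dp": the shift along the tool's x, y, z in mm, a list of three; "spin": the turn about the tool's z in rad; "fingers": the opening, from 0 (shut) to 1 (fully open). A call has 1 to 10 rows; each row shifts and turns the commanded pose from where the row before left it, along the tool's axes as they then stand; what a row does not reach is not made up. A row lasts 1/8 s, in which the tool goes at most 62.5 mm and 10.7 degrees, less where a joint would pass 70% of its speed; a pose out of reach is approached as far as the arm can. A call with a gripper value outside its range is refused whole. The fingers move at their own pace and stop on an object; "force" is the grip in N (left out, the last holds). Time passes only in rows, so rows that do not move let the fingers close. It gives the time, the measured TCP pose, the force, the opening and the grip force at its end, in the units of the state.
- readout.sense(): the state, without advancing time (a new reading comes with each control period).
- cams.snapshot(name): name is "scene" or "top" or "wrist"; returns the picture (384x512x3 uint8, red, green, blue); there is no depth.
- cams.camera_params(name): a dict with "fx", "fy", "cx", "cy" (pixels), "R" (3x3) and "t" (3): a world point X has camera coordinates R X + t; the wrist camera has in their place "mount" (4x4, takes a point from camera to tool coordinates, whose origin is the TCP and whose axes are the flange's). Camera axes: x right, y down, z forward; pixel columns grow to the right and rows downward; lengths in m; the calibration is good to about 2 mm. A picture is of the moment at which its call begins: read the wrist's pose just before it. camera_params takes no time and is no camera call.
- ticket.finish_job(): hands the job in; it is judged then, once.
Trained networks look in the newest picture that a camera, given by its name, has taken for a name from the list of things; names that differ only in an ending like _2 or _b are one class to them, and where a whole thing is asked for, a point or a joint stands for the part that bears it (a point fixed in the world has none). Each returns a list of dicts, best first, with "score" (0 to 1); they miss things now and then, are a little off and sometimes report something else, mostly with a low value. They report only what shows in the picture. A call takes as long as a camera call.
- cams.look_for(camera, label): "at" ([x, y, z] in m, in the coordinates of the camera as it stood for that picture, good to about 4 mm: the middle of the surface that is visible of it).
- cams.trace(camera, label): "pixels" (384x512 bool, what is visible of it).
The state is a dict: "t": time; "q": joint angles; "joint_vel": joint speeds; "joint_torque": joint torques, N m; "position": TCP position; "tool_rot": TCP orientation; "contact_force": force on the tool from outside, world axes, zero at the start; "torque": the same for the moment, N m; "width": finger opening in m; "grip_force": force on a finger pad.
Only numpy, scipy, OpenCV 4.12 (cv2) and the standard library are available. Lean on these libraries where they do the work, as an engineer would, in place of code of your own. Each camera call takes 0.05 s, during which the arm holds its last target. There are 200 camera calls.

## Working session

There is one attempt and no reset: what is moved stays moved. The work goes in short steps, Python scripts to look and compute and a tool call to move; the robot and the scene stay as the last step left them, time stands still between calls to the robot, and variables do not carry over. Pictures are saved under pics/ and viewed, at most 10 in all, crops included, and the job is handed in when it is done.

Besides the shell and the picture viewer there is one more tool, called after "Request:" in YAML: its name, and indented under it one key for each argument. drive_tool: Moves the arm, as the interface text tells. Its arguments: {"type":"object","properties":{"dp":{"type":"array","items":{"type":"array","items":{"type":"number"}}},"spin":{"type":"array","items":{"type":"number"}},"fingers":{"type":"array","items":{"type":"number"}},"force":{"type":"number"}},"required":["dp","spin","fingers"]}

```bash
mkdir -p pics; cat > h.py <<'E'
import numpy as np, cv2
from plant import readout, cams, ticket
def save(c,n):
    im=cams.snapshot(c); cv2.imwrite(f'pics/{n}.png',cv2.cvtColor(im,cv2.COLOR_RGB2BGR)); return im
def toworld(c,p):
    k=cams.camera_params(c); return np.array(k['R']).T@(np.array(p)-np.array(k['t']))
E
python3 - <<'E'
from h import *
s=readout.sense(); print(s)
a=save('top','top0'); b=save('scene','scene0')
cv2.imwrite('pics/both.png',cv2.cvtColor(cv2.resize(np.vstack([a,b]),(450,600)) if 0 else np.hstack([cv2.resize(a,(400,300)),cv2.resize(b,(400,300))]),cv2.COLOR_RGB2BGR))
for c in ['top','scene']:
  for l in ['blue_box','blue_lid','blue_press','grey_box','grey_lid','wash_bottle','indenter_case','loupe','caliper']:
    for d in cams.look_for(c,l)[:2]: print(c,l,round(d['score'],2),toworld(c,d['at']).round(3))
E
```

```text
{'t': 0.0, 'q': array([-1.19390623e+00,  2.64780807e-01,  1.60541653e+00,  1.10935844e-05,
        1.27372225e+00, -3.68839025e-02]), 'joint_vel': array([ 0.0002828 ,  0.00054497, -0.00092341, -0.00031635,  0.00176571,
        0.00111434]), 'joint_torque': array([-3.78703204e-03, -5.15123677e+01, -3.67314613e+01, -5.08823405e-05,
        1.31854636e-02,  3.71919540e-06]), 'position': array([ 0.27127384, -0.61769934,  0.40331998]), 'tool_rot': array([-3.13926769e+00, -9.63998308e-05,  4.13770628e-01]), 'contact_force': array([-0.42198866, -0.24027199,  0.45702066]), 'torque': array([ 0.0064871 ,  0.02204785, -0.01786121]), 'grip_force': 0.0, 'width': 0.08531654066599188}
top blue_box 0.85 [ 0.493 -0.214  0.073]
top blue_box 0.51 [0.778 0.198 0.008]
top blue_lid 0.43 [0.5   0.442 0.12 ]
top blue_press 0.91 [ 0.479 -0.209  0.072]
top grey_lid 0.81 [0.443 0.204 0.071]
top wash_bottle 0.56 [0.499 0.443 0.122]
top indenter_case 0.65 [ 0.571 -0.496  0.046]
top loupe 0.65 [ 0.723 -0.018  0.045]
top caliper 0.6 [0.774 0.202 0.009]
top caliper 0.28 [0.446 0.206 0.073]
scene blue_box 0.62 [ 0.509 -0.189  0.073]
scene blue_lid 0.64 [ 0.473 -0.208  0.073]
scene blue_press 0.87 [ 0.479 -0.199  0.069]
scene grey_box 0.96 [0.48  0.213 0.072]
scene grey_lid 0.65 [0.44  0.206 0.074]
scene wash_bottle 0.74 [0.52  0.464 0.11 ]
scene indenter_case 0.6 [ 0.578 -0.484  0.044]
scene loupe 0.67 [ 0.732 -0.004  0.042]
scene caliper 0.56 [0.778 0.206 0.008]
```

View pics/top0.png

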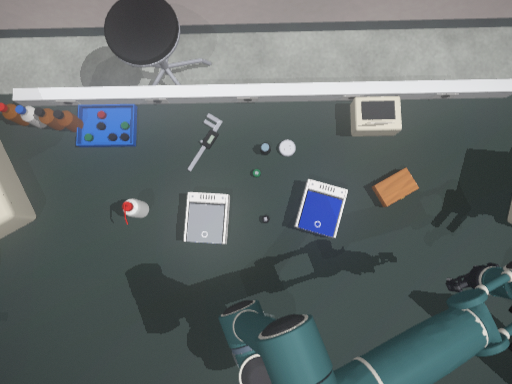

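View pics/scene0.png

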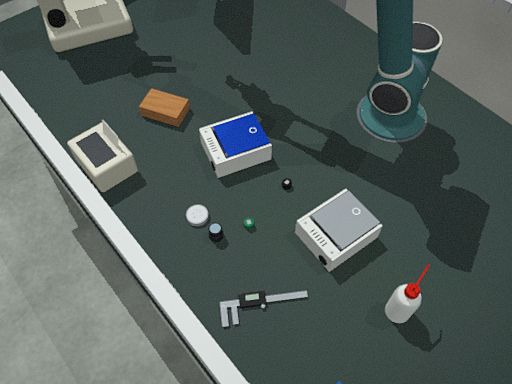

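The top view shows the blue lid with its ring at about (317,224), rotated slightly. The grey box is at (207,218), the black puck lies between them at (265,219), and the case is to the right. Next I fit the box yaw.

```bash
python3 - <<'E'
from h import *
for c in ['top','scene']:
  im=save(c,c+'1'); k=cams.camera_params(c); R=np.array(k['R']);t=np.array(k['t']);C=-R.T@t
  hsv=cv2.cvtColor(im,cv2.COLOR_RGB2HSV)
  m=cv2.inRange(hsv,(110,120,50),(128,255,255))
  n,L,S,_=cv2.connectedComponentsWithStats(m); 
  x,y=(317,220) if c=='top' else (235,137)
  i=L[y-8,x] or 1+np.argmax(S[1:,4]); m=np.uint8(L==i)
  cn=max(cv2.findContours(m,0,1)[0],key=cv2.contourArea)[:,0].astype(float)
  r=np.c_[(cn[:,0]-k['cx'])/k['fx'],(cn[:,1]-k['cy'])/k['fy'],np.ones(len(cn))]@R
  P=C+r*((.072-C[2])/r[:,2])[:,None]
  print(c,S[i],cv2.minAreaRect((P[:,:2]*1000).astype(np.float32)), (cv2.boxPoints(cv2.minAreaRect((P[:,:2]*1000).astype(np.float32)))).round().tolist())
  for l in ['blue_press','blue_hinge','puck_black']:
    for d in cams.look_for(c,l)[:1]: print(l,round(d['score'],2),toworld(c,d['at']).round(4))
E
```

```text
top [ 299  191   43   46 1337] ((474.6151428222656, -210.36090087890625), (128.1510772705078, 140.8022003173828), 73.45545959472656) [[389.0, -252.0], [524.0, -292.0], [560.0, -169.0], [425.0, -129.0]]
blue_press 0.64 [ 0.475  -0.208   0.0717]
blue_hinge 0.59 [ 0.4947 -0.2154  0.0759]
puck_black 0.34 [0.4991 0.4426 0.1207]
scene [ 213  113   57   44 1450] ((475.16241455078125, -209.70323181152344), (128.77249145507812, 139.99095153808594), 73.36747741699219) [[390.0, -251.0], [524.0, -291.0], [561.0, -168.0], [427.0, -128.0]]
blue_press 0.97 [ 0.4757 -0.2017  0.0714]
blue_hinge 0.8 [ 0.5074 -0.1929  0.0682]
puck_black 0.63 [ 0.4657 -0.0124  0.0233]
```

Request:
drive_tool:
  dp:
    - [0, 0, 0]
    - [0, 0, 0]
    - [0, 0, 0]
    - [0, 0, 0]
    - [5, -55, 0]
    - [5, -60, 0]
    - [5, -60, 0]
    - [5, -60, 0]
    - [5, -60, 0]
    - [5, -60, 0]
  spin: [0.176, 0.176, 0.176, 0.175, 0, 0, 0, 0, 0, 0]
  fingers: [0, 0, 0, 0, 0, 0, 0, 0, 0, 0]

```text
t: 2.65
position: [0.4017, -0.2845, 0.405]
tool_rot: [3.141, -0.001, -0.29]
contact_force: [1.0, 0.7, 0.2]
width: -0.0002
grip_force: 0.0
```

Request:
drive_tool:
  dp:
    - [4, -50, 20]
    - [4, -44, 20]
    - [0, 0, 20]
    - [0, 0, 0]
  spin: [0, 0, 0, 0]
  fingers: [0, 0, 0, 0]

```text
t: 3.15
position: [0.4353, -0.1975, 0.3432]
tool_rot: [-3.141, 0.004, -0.288]
contact_force: [-0.7, -0.5, -1.1]
width: -0.0004
grip_force: 0.0
```

```bash
cat >> h.py <<'E'
from scipy.spatial.transform import Rotation as Ro
def wpix(pts,s):
    k=cams.camera_params('wrist'); M=np.array(k['mount']); R=Ro.from_euler('xyz',s['tool_rot']).as_matrix()
    p=(np.array(pts)-s['position'])@R; p=(p-M[:3,3])@M[:3,:3]
    return np.c_[k['fx']*p[:,0]/p[:,2]+k['cx'],k['fy']*p[:,1]/p[:,2]+k['cy']]
def pixw(uv,s,z):
    k=cams.camera_params('wrist'); M=np.array(k['mount']); R=Ro.from_euler('xyz',s['tool_rot']).as_matrix()
    C=s['position']+R@M[:3,3]; r=R@M[:3,:3]@np.array([(uv[0]-k['cx'])/k['fx'],(uv[1]-k['cy'])/k['fy'],1])
    return C+r*(z-C[2])/r[2]
H=np.array([.541,-.2297,.069]); u=np.array([.958,-.286,0]); v=np.array([.286,.958,0]); zz=np.array([0,0,1.])
def tip(s): return s['position']+Ro.from_euler('xyz',s['tool_rot']).as_matrix()@[0,0,.173]
def box(p): d=np.array(p)-H; return (np.array([d@u,d@v,d[2]])*1000).round(1)  # mm from hinge
E
python3 - <<'E'
from h import *
s=readout.sense(); im=save('wrist','w0')
print(s['t'],s['position'],s['tool_rot'],s['contact_force'],s['width'],'tip',box(tip(s)))
print('ring px',wpix([H-.11*u+.003*zz, H-.138*u+.064*v+.003*zz,H-.138*u-.064*v+.003*zz],s))
for d in cams.look_for('wrist','blue_press')[:2]:
  k=np.array(cams.camera_params('wrist')['mount']); p=k[:3,:3]@d['at']+k[:3,3]
  print(d['score'],box(s['position']+Ro.from_euler('xyz',s['tool_rot']).as_matrix()@p))
E
```

```text
3.15 [ 0.43529803 -0.19750143  0.34315623] [-3.14101075  0.00350967 -0.28774506] [-0.66100518 -0.54815183 -1.09924916] -0.00037952711854736095 tip [-111.1    0.7  101.2]
ring px [[259.16005876 197.20415535]
 [191.65587641 224.92808844]
 [326.42699747 225.12025047]]
0.74 [-57.3  -2.1   4. ]
0.46 [  43.8 -207.7  -50. ]
```

View pics/w0.png

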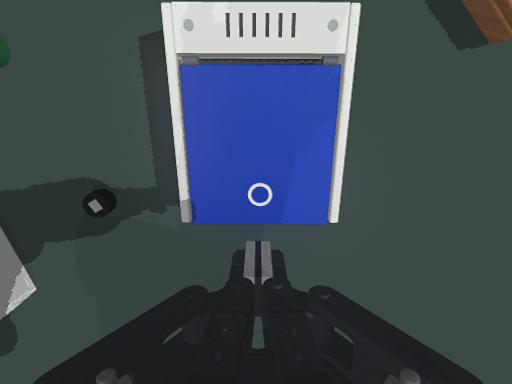

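The ring shows at (260,194) where I predicted (259,197), so the pose is good. Descending to about 8 mm above the ring.

Request:
drive_tool:
  dp:
    - [0, 0, 40]
    - [0, 0, 35]
    - [0, 0, 12]
    - [0, 0, 0]
    - [0, 0, 0]
  spin: [0, 0, 0, 0, 0]
  fingers: [0, 0, 0, 0, 0]

```text
t: 3.88
position: [0.4368, -0.1992, 0.2594]
tool_rot: [3.141, -0.003, -0.29]
contact_force: [-0.1, -0.6, 0.4]
width: -0.0002
grip_force: 0.0
```

Request:
drive_tool:
  dp:
    - [0, 0, 3]
    - [0, 0, 2]
    - [0, 0, 2]
    - [0, 0, 0]
  spin: [0, 0, 0, 0]
  fingers: [0, 0, 0, 0]

```text
t: 4.38
position: [0.4358, -0.1984, 0.2505]
tool_rot: [-3.142, 0.0, -0.289]
contact_force: [-0.3, 0.5, 0.2]
width: 0.0002
grip_force: 0.0
```

Request:
drive_tool:
  dp:
    - [0, 0, 2]
    - [0, 0, 2]
    - [0, 0, 2]
    - [0, 0, 2]
    - [0, 0, 0]
  spin: [0, 0, 0, 0, 0]
  fingers: [0, 0, 0, 0, 0]

```text
t: 5.0
position: [0.4359, -0.1985, 0.2427]
tool_rot: [-3.142, 0.0, -0.289]
contact_force: [-1.5, 0.8, 4.0]
width: -0.0003
grip_force: 1.7
```

Request:
drive_tool:
  dp:
    - [0, 0, 1]
    - [0, 0, 1]
    - [0, 0, 0]
  spin: [0, 0, 0]
  fingers: [0, 0, 0]

```text
t: 5.38
position: [0.4358, -0.1985, 0.2406]
tool_rot: [3.142, 0.0, -0.289]
contact_force: [-1.6, 0.6, 3.4]
width: 0.0002
grip_force: 1.8
```

Request:
drive_tool:
  dp:
    - [0, 0, 1]
    - [0, 0, 0]
  spin: [0, 0]
  fingers: [0, 0]

```text
t: 5.62
position: [0.4359, -0.1985, 0.2396]
tool_rot: [-3.142, 0.0, -0.289]
contact_force: [-1.8, 1.4, 4.2]
width: 0.0
grip_force: 1.8
```

Request:
drive_tool:
  dp:
    - [0, 0, 1]
    - [0, 0, 0]
  spin: [0, 0]
  fingers: [0, 0]

```text
t: 5.88
position: [0.436, -0.1985, 0.2394]
tool_rot: [-3.142, 0.0, -0.289]
contact_force: [-3.1, 2.5, 9.4]
width: 0.0
grip_force: 4.8
```

Request:
drive_tool:
  dp:
    - [0, 0, -60]
    - [-15, 0, -60]
    - [-20, 0, -50]
    - [-20, 0, 0]
    - [0, 0, 0]
    - [0, 0, 0]
    - [0, 0, 0]
    - [0, 0, 0]
    - [0, 0, 0]
    - [0, 0, 0]
  spin: [0, 0, 0, 0, 0, 0, 0, 0, 0, 0]
  fingers: [0, 0, 0, 0, 0, 0, 0, 0, 0, 0]

```text
t: 7.12
position: [0.3833, -0.1829, 0.4085]
tool_rot: [-3.142, 0.0, -0.289]
contact_force: [-0.1, 0.1, -0.2]
width: -0.0001
grip_force: 0.0
```

```bash
python3 - <<'E'
from h import *
s=readout.sense(); im=save('wrist','w1')
print(s['t'],s['position'],s['contact_force'],'tip',box(tip(s)))
B=H-.097*u+.036*v; B[2]=.06
print('button px',wpix([B],s), 'd tip->button',box(B)-box(tip(s)))
for d in cams.look_for('wrist','blue_button')[:2]:
  k=np.array(cams.camera_params('wrist')['mount']); p=k[:3,:3]@d['at']+k[:3,3]
  print(d['score'],box(s['position']+Ro.from_euler('xyz',s['tool_rot']).as_matrix()@p))
b=save('scene','s1')
cv2.imwrite('pics/w1b.png',cv2.cvtColor(np.hstack([cv2.resize(im,(400,300)),cv2.resize(b[80:240,140:353],(400,300))]),cv2.COLOR_RGB2BGR))
E
```

```text
7.125 [ 0.38330261 -0.18287762  0.40851518] [-0.11760328  0.14127456 -0.22377775] tip [-164.5   -0.2  166.5]
button px [[225.2678586 117.4085192]] d tip->button [  67.5   36.2 -175.5]
0.77 [-97.   34.5 -12.2]
0.53 [-2.581e+02  3.117e+02  2.000e-01]
```

View pics/w1b.png

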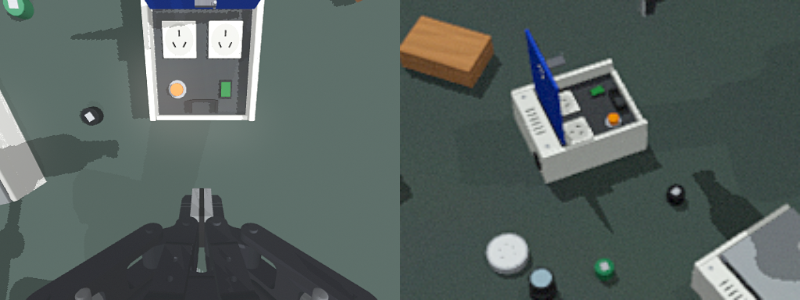

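```bash
python3 - <<'E'
from h import *
print(np.array(cams.camera_params('wrist')['mount']).round(3)); print(readout.sense()['q'].round(2))
E
```

```text
[[-0.001 -0.945 -0.328  0.085]
 [ 1.    -0.001  0.001 -0.001]
 [-0.001 -0.328  0.945  0.031]
 [ 0.     0.     0.     1.   ]]
[-0.5  -0.23  2.1   0.    1.27  1.36]
```

The lid is open, with the orange button at about (226,115) full-size, as predicted. The wrist camera sits 85 mm out on tool +x, which could hit the lid, so I turn the tool a quarter turn first.

Request:
drive_tool:
  dp:
    - [0, 0, 0]
    - [0, 0, 0]
    - [0, 0, 0]
    - [0, 0, 0]
    - [0, 0, 0]
    - [0, 0, 0]
    - [0, 0, 0]
    - [0, 0, 0]
    - [0, 0, 0]
    - [0, 0, 0]
  spin: [-0.175, -0.175, -0.175, -0.175, -0.175, -0.175, -0.175, -0.175, -0.171, 0]
  fingers: [0, 0, 0, 0, 0, 0, 0, 0, 0, 0]

```text
t: 8.52
position: [0.3831, -0.1828, 0.4088]
tool_rot: [3.141, 0.0, 1.28]
contact_force: [0.3, -0.5, -1.4]
width: 0.0001
grip_force: 0.0
```

Request:
drive_tool:
  dp:
    - [18, 33, 10]
    - [18, 33, 20]
    - [0, 0, 0]
    - [0, 0, 45]
    - [0, 0, 45]
    - [0, 0, 30]
    - [0, 0, 10]
    - [0, 0, 0]
    - [0, 0, 0]
  spin: [0, 0, 0, 0, 0, 0, 0, 0, 0]
  fingers: [0, 0, 0, 0, 0, 0, 0, 0, 0]

```text
t: 9.65
position: [0.4575, -0.1676, 0.2505]
tool_rot: [3.139, 0.0, 1.281]
contact_force: [0.3, -0.8, 0.0]
width: 0.0
grip_force: 0.0
```

```bash
python3 - <<'E'
from h import *
s=readout.sense(); im=save('wrist','w2')
print(s['t'],s['position'],s['tool_rot'],s['contact_force'],'tip',box(tip(s)))
b=save('scene','s2')
cv2.imwrite('pics/w2b.png',cv2.cvtColor(np.hstack([cv2.resize(im,(400,300)),cv2.resize(b[80:240,140:353],(400,300))]),cv2.COLOR_RGB2BGR))
E
```

```text
9.65 [ 0.45749635 -0.16759338  0.25047108] [3.13854232e+00 3.68579314e-04 1.28116588e+00] [ 0.31380443 -0.82839652  0.01791973] tip [-97.2  35.6   8.5]
```

View pics/w2b.png

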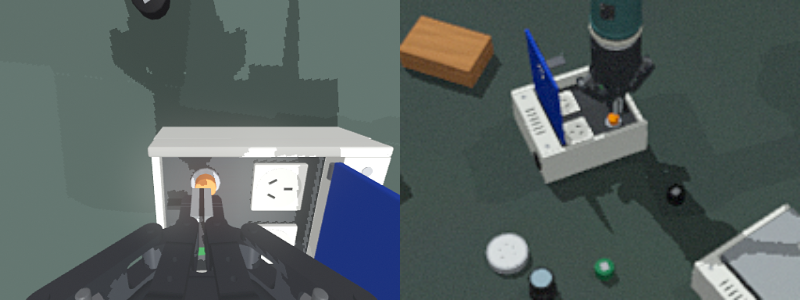

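The tip is centred over the button at (205,183) in the left half, and the lid is clear. I press now.

Request:
drive_tool:
  dp:
    - [0, 0, 8]
    - [0, 0, 5]
    - [0, 0, 2]
    - [0, 0, 2]
    - [0, 0, 2]
    - [0, 0, 1]
    - [0, 0, 0]
  spin: [0, 0, 0, 0, 0, 0, 0]
  fingers: [0, 0, 0, 0, 0, 0, 0]

```text
t: 10.62
position: [0.4569, -0.1672, 0.2286]
tool_rot: [3.141, 0.0, 1.282]
contact_force: [-0.2, -0.3, -0.2]
width: 0.0004
grip_force: 0.0
```

Request:
drive_tool:
  dp:
    - [0, 0, 1]
    - [0, 0, 1]
    - [0, 0, 1]
    - [0, 0, 0]
  spin: [0, 0, 0, 0]
  fingers: [0, 0, 0, 0]

```text
t: 11.12
position: [0.4571, -0.1673, 0.2263]
tool_rot: [3.14, 0.0, 1.282]
contact_force: [-1.9, 0.3, 6.4]
width: 0.0003
grip_force: 3.2
```

Request:
drive_tool:
  dp:
    - [0, 0, 1]
    - [0, 0, 0]
  spin: [0, 0]
  fingers: [0, 0]

```text
t: 11.38
position: [0.4572, -0.1674, 0.2262]
tool_rot: [3.141, 0.0, 1.282]
contact_force: [-3.9, 2.6, 12.7]
width: -0.0002
grip_force: 6.4
```

Request:
drive_tool:
  dp:
    - [0, 0, 1]
    - [0, 0, 0]
  spin: [0, 0]
  fingers: [0, 0]

```text
t: 11.62
position: [0.4573, -0.1674, 0.226]
tool_rot: [3.141, 0.0, 1.282]
contact_force: [-7.0, 2.9, 19.2]
width: 0.0001
grip_force: 9.7
```

Request:
drive_tool:
  dp:
    - [0, 0, -30]
    - [0, 0, -50]
    - [0, 0, -60]
    - [0, 0, -60]
    - [0, 0, -25]
    - [0, 0, 0]
    - [0, 0, 0]
  spin: [0, 0, 0, 0, 0, 0, 0]
  fingers: [0, 0, 0, 0, 0, 0, 0]

```text
t: 12.5
position: [0.4563, -0.167, 0.4468]
tool_rot: [-3.139, -0.0, 1.282]
contact_force: [0.5, -0.1, -0.5]
width: 0.0002
grip_force: 0.0
```

```bash
python3 - <<'E'
from h import *
s=readout.sense(); im=save('wrist','w3')
print(s['t'],s['position'],s['contact_force'],'tip',box(tip(s)))
B=H-.097*u+.036*v
print([wpix([B*[1,1,0]+[0,0,z]],s).round(1) for z in (.06,.053)])
m=cams.trace('wrist','blue_button')
if m: ys,xs=np.nonzero(m[0]['pixels']); print(m[0]['score'],xs.mean(),ys.mean(),np.ptp(xs),np.ptp(ys))
b=save('scene','s3')
cv2.imwrite('pics/w3b.png',cv2.cvtColor(np.hstack([cv2.resize(im,(400,300)),cv2.resize(b[100:196,210:338],(400,300))]),cv2.COLOR_RGB2BGR))
E
```

```text
12.5 [ 0.4563028  -0.16695242  0.44680744] [ 0.51187038 -0.09480363 -0.49486473] tip [-99.5  35.9 204.8]
[array([[260. , 169.7]]), array([[260. , 168.4]])]
0.41 262.0851063829787 168.29787234042553 12 13
```

View pics/w3b.png

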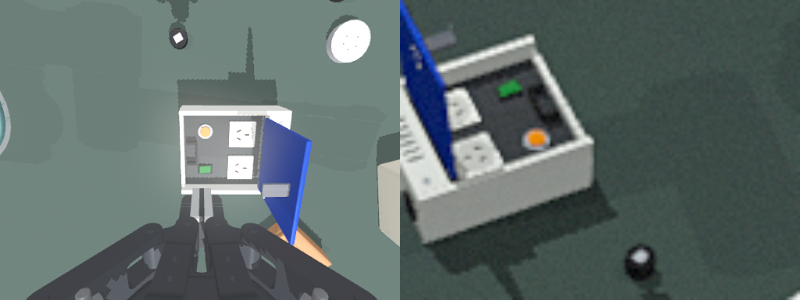

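The button sits flush in its nut at (205,131) in the left half, and the force confirmed it bottomed. I cross over the lid and come down behind it.

Request:
drive_tool:
  dp:
    - [-12, 50, 0]
    - [-12, 50, 0]
    - [-12, 42, 0]
    - [0, 0, 0]
    - [0, 0, 45]
    - [0, 0, 40]
    - [0, 0, 10]
    - [0, 0, 0]
    - [0, 0, 0]
  spin: [0, 0, 0, 0, 0, 0, 0, 0, 0]
  fingers: [0, 0, 0, 0, 0, 0, 0, 0, 0]

```text
t: 13.78
position: [0.5831, -0.2423, 0.356]
tool_rot: [3.138, 0.0, 1.282]
contact_force: [0.2, 0.3, 0.1]
width: 0.0002
grip_force: 0.0
```

```bash
python3 - <<'E'
from h import *
s=readout.sense(); print(s['t'],s['tool_rot'],s['contact_force'],'tip',box(tip(s)))
im=save('wrist','w4'); b=save('scene','s4')
cv2.imwrite('pics/w4b.png',cv2.cvtColor(np.hstack([cv2.resize(im,(400,300)),cv2.resize(b[60:210,150:350],(400,300))]),cv2.COLOR_RGB2BGR))
# planned tip path: contact at r=110, finger half depth d=14.5
d=14.5
for th in np.arange(1.5,-.06,-.15):
  # lowest front corner of finger touches lid top at radius 110
  print(round(th,2),round(-110*np.cos(th)+3*np.sin(th),1),round(110*np.sin(th)+3*np.cos(th),1))
E
```

```text
13.775 [3.13815649e+00 4.86533844e-04 1.28187624e+00] [0.18207261 0.2765015  0.09858241] tip [ 4.45e+01 -1.00e-01  1.14e+02]
1.5 -4.8 109.9
1.35 -21.2 108.0
1.2 -37.1 103.6
1.05 -52.1 96.9
0.9 -66.0 88.0
0.75 -78.4 77.2
0.6 -89.1 64.6
0.45 -97.7 50.5
0.3 -104.2 35.4
0.15 -108.3 19.4
0.0 -110.0 3.0
```

View pics/w4b.png

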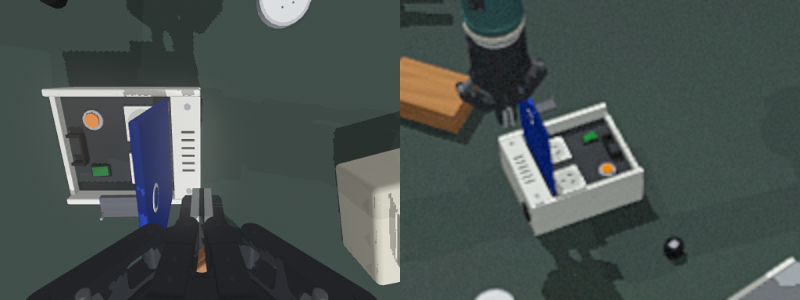

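Fingers are behind the lid, which is upright. I compute the arc rows.

```bash
python3 - <<'E'
from h import *
ths=np.r_[np.linspace(1.55,0.05,21)]
r=np.linspace(112,122,21)
P=np.c_[-r*np.cos(ths)+3*np.sin(ths)+14, r*np.sin(ths)+3*np.cos(ths)]
print(P[0].round(1)); 
for a,p,q in zip(ths,P,np.diff(P,axis=0)): print(a.round(2),p.round(1),q.round(1))
E
```

```text
[ 14.7 112. ]
1.55 [ 14.7 112. ] [-8.4  0.2]
1.48 [  6.2 112.3] [-8.5 -0.4]
1.4 [ -2.2 111.9] [-8.5 -1. ]
1.33 [-10.7 110.8] [-8.4 -1.7]
1.25 [-19.1 109.1] [-8.3 -2.3]
1.18 [-27.4 106.8] [-8.1 -3. ]
1.1 [-35.5 103.8] [-7.9 -3.6]
1.02 [-43.4 100.3] [-7.6 -4.2]
0.95 [-51.   96.1] [-7.3 -4.8]
0.88 [-58.4  91.3] [-7.  -5.3]
0.8 [-65.4  86. ] [-6.6 -5.9]
0.73 [-72.   80.2] [-6.2 -6.4]
0.65 [-78.1  73.8] [-5.7 -6.8]
0.58 [-83.8  67. ] [-5.2 -7.3]
0.5 [-89.   59.7] [-4.6 -7.7]
0.43 [-93.6  52. ] [-4.1 -8. ]
0.35 [-97.7  44. ] [-3.5 -8.4]
0.28 [-101.2   35.6] [-2.8 -8.6]
0.2 [-104.   27.] [-2.2 -8.9]
0.12 [-106.2   18.1] [-1.5 -9. ]
```

Request:
drive_tool:
  dp:
    - [0, -8, 1]
    - [0, -8, 1]
    - [0, -7, 0]
    - [0, -7, 0]
    - [0, -8, 0]
    - [0, -8.5, 0.5]
    - [0, -8.5, 1]
    - [0, -8.5, 1.5]
    - [0, -8, 2.5]
    - [0, -8, 3]
  spin: [0, 0, 0, 0, 0, 0, 0, 0, 0, 0]
  fingers: [0, 0, 0, 0, 0, 0, 0, 0, 0, 0]

```text
t: 15.12
position: [0.506, -0.2193, 0.3432]
tool_rot: [3.141, 0.0, 1.282]
contact_force: [2.6, -0.4, -0.4]
width: -0.0002
grip_force: 1.2
```

```bash
python3 - <<'E'
from h import *
s=readout.sense(); print(s['t'],s['contact_force'],'tip',box(tip(s)))
b=save('scene','s5')
cv2.imwrite('pics/s5b.png',cv2.cvtColor(cv2.resize(b[60:210,150:350],(600,450)),cv2.COLOR_RGB2BGR))
E
```

```text
15.125 [ 2.58653904 -0.3608404  -0.44564354] tip [-3.640e+01 -1.000e-01  1.012e+02]
```

View pics/s5b.png

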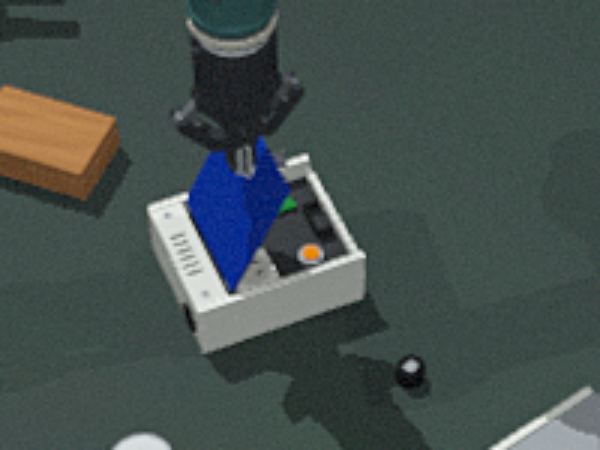

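The fingertip at (245,165) is pushing the lid down on its centreline, with about 2.6 N. I continue along the arc.

Request:
drive_tool:
  dp:
    - [0, -7.5, 3.5]
    - [0, -7.5, 4.5]
    - [0, -7, 5]
    - [0, -6.5, 6]
    - [0, -6, 6.5]
    - [0, -5.5, 7]
    - [0, -5, 7.5]
    - [0, -4.5, 7.5]
    - [0, -4, 8]
  spin: [0, 0, 0, 0, 0, 0, 0, 0, 0]
  fingers: [0, 0, 0, 0, 0, 0, 0, 0, 0]

```text
t: 16.3
position: [0.4546, -0.2041, 0.287]
tool_rot: [-3.141, -0.0, 1.282]
contact_force: [0.1, 0.4, 4.3]
width: -0.0003
grip_force: 1.8
```

```bash
python3 - <<'E'
from h import *
s=readout.sense(); print(s['t'],s['contact_force'],'tip',box(tip(s)))
E
```

```text
16.3 [0.06977757 0.40450032 4.30153858] tip [-90.3  -0.2  45. ]
```

Request:
drive_tool:
  dp:
    - [0, -3.5, 8]
    - [0, -3.5, 8]
    - [0, -2.5, 8]
    - [0, -2, 6]
    - [0, -1, 4]
    - [0, 0, 2]
    - [0, 0, 0]
  spin: [0, 0, 0, 0, 0, 0, 0]
  fingers: [0, 0, 0, 0, 0, 0, 0]

```text
t: 17.18
position: [0.443, -0.2006, 0.2515]
tool_rot: [-3.141, -0.0, 1.282]
contact_force: [1.4, -0.9, 3.4]
width: 0.0
grip_force: 1.5
```

```bash
python3 - <<'E'
from h import *
s=readout.sense(); print(s['t'],s['contact_force'],'tip',box(tip(s)))
E
```

```text
17.175 [ 1.40610234 -0.88984116  3.43009486] tip [-102.3   -0.2    9.5]
```

Request:
drive_tool:
  dp:
    - [0, -1, 3]
    - [0, -1, 2.5]
    - [0, -1, 2]
    - [0, 0, 2]
    - [0, 0, 0]
  spin: [0, 0, 0, 0, 0]
  fingers: [0, 0, 0, 0, 0]

```text
t: 17.8
position: [0.4401, -0.1998, 0.242]
tool_rot: [-3.141, -0.0, 1.282]
contact_force: [0.4, -0.8, 4.0]
width: 0.0001
grip_force: 1.7
```

Request:
drive_tool:
  dp:
    - [0, 0, 1]
    - [0, 0, 1]
    - [0, 0, 0]
  spin: [0, 0, 0]
  fingers: [0, 0, 0]

```text
t: 18.18
position: [0.4401, -0.1998, 0.2401]
tool_rot: [-3.141, 0.0, 1.282]
contact_force: [0.9, -0.8, 2.9]
width: -0.0
grip_force: 1.8
```

Request:
drive_tool:
  dp:
    - [0, 0, 1]
    - [0, 0, 0]
  spin: [0, 0]
  fingers: [0, 0]

```text
t: 18.42
position: [0.4402, -0.1998, 0.2396]
tool_rot: [-3.141, 0.0, 1.282]
contact_force: [0.2, 0.3, 7.6]
width: -0.0002
grip_force: 3.7
```

Request:
drive_tool:
  dp:
    - [0, 0, 0.7]
    - [0, 0, 0]
  spin: [0, 0]
  fingers: [0, 0]

```text
t: 18.68
position: [0.4403, -0.1998, 0.2395]
tool_rot: [-3.141, -0.0, 1.282]
contact_force: [-1.7, 1.0, 10.9]
width: 0.0
grip_force: 5.9
```

Request:
drive_tool:
  dp:
    - [0, 0, -3]
    - [0, 0, -10]
    - [0, -5, -50]
    - [0, -20, -60]
    - [0, -40, -60]
    - [0, 0, 0]
    - [0, 0, 0]
    - [0, 0, 0]
    - [0, 0, 0]
    - [0, 0, 0]
  spin: [0, 0, 0, 0, 0, 0, 0, 0, 0, 0]
  fingers: [0, 0, 0, 0, 0, 0, 0, 0, 0, 0]

```text
t: 19.92
position: [0.3833, -0.1828, 0.4116]
tool_rot: [-3.139, -0.001, 1.282]
contact_force: [-0.1, 0.3, -0.1]
width: -0.0002
grip_force: 0.0
```

```bash
python3 - <<'E'
from h import *
s=readout.sense(); print(s['t'],s['contact_force'],'tip',box(tip(s)))
im=save('top','t6');b=save('scene','s6')
cv2.imwrite('pics/s6b.png',cv2.cvtColor(np.hstack([cv2.resize(im,(400,300)),cv2.resize(b[20:260,100:420],(400,300))]),cv2.COLOR_RGB2BGR))
E
```

```text
19.925 [-0.10410474  0.33407677 -0.07200525] tip [-1.649e+02 -1.000e-01  1.696e+02]
```

View pics/s6b.png

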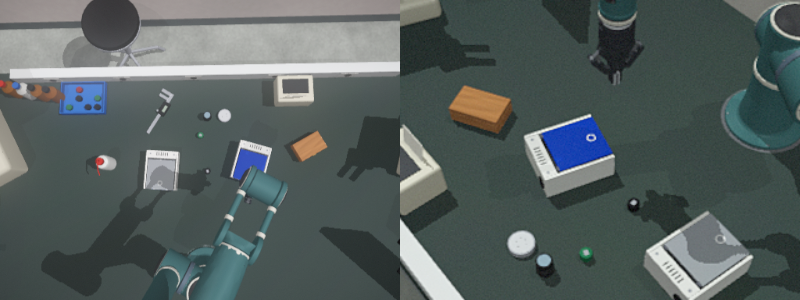

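The blue lid is shut at (570,145) in the right half and stayed shut for about 1 s after release. The grey lid is shut and nothing else has moved, so I hand in.

```bash
python3 -c "
from h import *
print(ticket.finish_job())"
```

```text
the job is handed in; nothing more can be done
None
```

I popped the blue lid open, pressed the orange reset button fully in, and pushed the lid down until it latched; it stayed shut, the grey box stayed closed, nothing else on the bench was disturbed, and the job was handed in at about 20 s.

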